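Load the sample shaker under its spring bar

TASK

Swing the shaker's sprung hold-down bar open and set it down behind its catch stud, so that it stays open by itself. Stack every sample cassette there is flat and square on the bed, tabs toward the black mark, together with those spacer plates that bring the stack to 92 mm above the deck, just filling the gap under the bar, a spacer on top. Then lift the bar off the catch, ease it back by hand without letting it snap shut, and leave it closed and let down over the stack; do not disturb the glassware and bottles.

Things in the scene. Friction and masses are not known exactly. Their poses are not given: they have to be found in the camera images.
- bed (a point): centre of the bed, a 100 x 60 mm black rectangle on the shaker's flat metal deck (45 mm above the table, where this point lies; no guides). x: along the bed's long side toward the spring post, away from the robot; z up. A black arrow mark lies on the deck 67 to 86 mm along minus x. The fixed deck spans -90 to 160 mm in x, -75 to 200 mm in y from here
- pivot (a point): on the upright axis of the spring post, 115 mm along the bed's x from the bed centre, at the underside of the let-down hold-down bar (93 mm above the deck). The round post is 28 to 38 mm across; its thin guide shaft reaches 211 mm above the table
- handle (a point): grip point on the bar's upright round handle, 130 mm from the post's axis, 44 mm above the bar's underside: a plain black stem 24 mm across, free from 12 to 62 mm above the underside. Bar down: 182 mm above the table. The bar is flat steel 24 mm wide, 12 mm thick, its end 149 mm from the axis
- catch (a point): centre of the top of the square steel catch stud, fixed on the deck about 75 mm from the post's axis, 16 mm thick, its top 16 mm above the underside of the let-down bar. A bar let down beyond the stud leans on it and stays open at about 1.45 rad; it must be beyond 1.5 rad to come down clear of it
- swing (a joint): angle of the bar about the spring post (rad). 0: closed, the bar lies over the bed, pointing from the post toward the mark; grows clockwise seen from above, toward plus y of the bed, to a stop at 1.75. A torsion spring always drives it back to 0: about 2 N at the handle when closed, 5.5 N at 1.6 rad
- lift (a joint): height (m) of the bar above its lowest position, 0 to 0.04. The bar slides up and down on the post and comes down by its own weight (3 N). It must be more than 0.016 up to pass over the catch stud, either way (0.025 is comfortable)
- cassette_a: flat grey plastic sample cassette 100 x 60 mm, 24 mm thick, about 0.15 kg, lying flat, with a tab 24 mm wide sticking out 14 mm from the middle of one short end and a black window on top; one to three cassettes are there (absent ones give None). Origin: centre of the underside; x along the 100 mm side, the tab at the minus x end; z up
- tab_a (a point): tip of the tab of cassette_a, 64 mm along its minus x, 12 mm above its underside
- cassette_b: flat grey plastic sample cassette 100 x 60 mm, 24 mm thick, about 0.15 kg, lying flat, with a tab 24 mm wide sticking out 14 mm from the middle of one short end and a black window on top; one to three cassettes are there (absent ones give None). Origin: centre of the underside; x along the 100 mm side, the tab at the minus x end; z up
- tab_b (a point): tip of the tab of cassette_b, 64 mm along its minus x, 12 mm above its underside
- cassette_c: flat grey plastic sample cassette 100 x 60 mm, 24 mm thick, about 0.15 kg, lying flat, with a tab 24 mm wide sticking out 14 mm from the middle of one short end and a black window on top; one to three cassettes are there (absent ones give None). Origin: centre of the underside; x along the 100 mm side, the tab at the minus x end; z up
- tab_c (a point): tip of the tab of cassette_c, 64 mm along its minus x, 12 mm above its underside
- spacer10: brown phenolic spacer plate 100 x 60 mm, 10 mm thick, 95 g, lying flat, both faces alike with two dark dots; either face may be up. Origin: its centre, half its thickness above its underside; x along the 100 mm side; z through the thickness
- spacer14: brown phenolic spacer plate 100 x 60 mm, 14 mm thick, 125 g, lying flat, both faces alike with two dark dots; either face may be up. Origin: its centre, half its thickness above its underside; x along the 100 mm side; z through the thickness
- spacer20: brown phenolic spacer plate 100 x 60 mm, 20 mm thick, 170 g, lying flat, both faces alike with two dark dots; either face may be up. Origin: its centre, half its thickness above its underside; x along the 100 mm side; z through the thickness
- spacer34: brown phenolic spacer plate 100 x 60 mm, 34 mm thick, 275 g, lying flat, both faces alike with two dark dots; either face may be up. Origin: its centre, half its thickness above its underside; x along the 100 mm side; z through the thickness
- brown_bottle: bystander: amber bottle 60 mm across, 130 mm tall; origin under its centre
- wash_bottle: bystander: white bottle 64 mm across, 150 mm tall; origin under its centre
- tube_rack: bystander: steel rack of test tubes 90 x 220 mm, 120 mm tall; origin under its centre
There are look-alikes about, which are no part of the job. Leave any purple or yellow look-alike of the cassette_b alone.

How it is judged (in metres and radians):
On the way, in this order (a step that is already met when the one before it is completed fails the run):
1. the bar is open and let down behind the catch stud, staying there (value of joint swing above 1.38 rad and value of joint lift below 0.007 m), for 0.4 s.
2. with the bar latched open, all cassettes lie on the bed with their tabs toward the mark, and the stack with a spacer on top is 92 mm high (all of step 1 and horizontal distance between each of cassette_a, cassette_b, cassette_c and bed below 0.014 m and angle between the z axis of each of cassette_a, cassette_b, cassette_c and the z axis of bed, either way round below 0.12 rad and angle between the x axis of each of cassette_a, cassette_b, cassette_c and the x axis of bed, either way round below 0.2 rad and angle between each of cassette_a, cassette_b, cassette_c's own z axis and vertical below 0.12 rad and x of each of tab_a, tab_b, tab_c in the frame of bed below -0.03 m and z of each of cassette_a, cassette_b, cassette_c in the frame of bed above -0.004 m and linear speed of each of cassette_a, cassette_b, cassette_c below 0.03 m/s and ((horizontal distance between spacer10 and bed below 0.014 m and angle between the z axis of spacer10 and the z axis of bed, either way round below 0.12 rad and angle between the x axis of spacer10 and the x axis of bed, either way round below 0.2 rad and z of spacer10 in the frame of bed between 0.0845 and 0.0895 m and linear speed of spacer10 below 0.03 m/s) or (horizontal distance between spacer14 and bed below 0.014 m and angle between the z axis of spacer14 and the z axis of bed, either way round below 0.12 rad and angle between the x axis of spacer14 and the x axis of bed, either way round below 0.2 rad and z of spacer14 in the frame of bed between 0.0825 and 0.0875 m and linear speed of spacer14 below 0.03 m/s) or (horizontal distance between spacer20 and bed below 0.014 m and angle between the z axis of spacer20 and the z axis of bed, either way round below 0.12 rad and angle between the x axis of spacer20 and the x axis of bed, either way round below 0.2 rad and z of spacer20 in the frame of bed between 0.0795 and 0.0845 m and linear speed of spacer20 below 0.03 m/s) or (horizontal distance between spacer34 and bed below 0.014 m and angle between the z axis of spacer34 and the z axis of bed, either way round below 0.12 rad and angle between the x axis of spacer34 and the x axis of bed, either way round below 0.2 rad and z of spacer34 in the frame of bed between 0.0725 and 0.0775 m and linear speed of spacer34 below 0.03 m/s))), for 0.3 s.
At the end, for the whole second after the job is handed in: The bar is closed (within 0.12 rad) and down (within 5 mm); every cassette present lies flat on the bed's stack within 14 mm of its centre and 0.2 rad of square, tab toward the mark; the topmost plate is a spacer, its top 92 mm (within 2.5 mm) above the deck; all at rest (value of joint swing below 0.12 rad and value of joint lift below 0.005 m and horizontal distance between each of cassette_a, cassette_b, cassette_c and bed below 0.014 m and angle between the z axis of each of cassette_a, cassette_b, cassette_c and the z axis of bed, either way round below 0.12 rad and angle between the x axis of each of cassette_a, cassette_b, cassette_c and the x axis of bed, either way round below 0.2 rad and angle between each of cassette_a, cassette_b, cassette_c's own z axis and vertical below 0.12 rad and x of each of tab_a, tab_b, tab_c in the frame of bed below -0.03 m and z of each of cassette_a, cassette_b, cassette_c in the frame of bed above -0.004 m and linear speed of each of cassette_a, cassette_b, cassette_c below 0.03 m/s and ((horizontal distance between spacer10 and bed below 0.014 m and angle between the z axis of spacer10 and the z axis of bed, either way round below 0.12 rad and angle between the x axis of spacer10 and the x axis of bed, either way round below 0.2 rad and z of spacer10 in the frame of bed between 0.0845 and 0.0895 m and linear speed of spacer10 below 0.03 m/s) or (horizontal distance between spacer14 and bed below 0.014 m and angle between the z axis of spacer14 and the z axis of bed, either way round below 0.12 rad and angle between the x axis of spacer14 and the x axis of bed, either way round below 0.2 rad and z of spacer14 in the frame of bed between 0.0825 and 0.0875 m and linear speed of spacer14 below 0.03 m/s) or (horizontal distance between spacer20 and bed below 0.014 m and angle between the z axis of spacer20 and the z axis of bed, either way round below 0.12 rad and angle between the x axis of spacer20 and the x axis of bed, either way round below 0.2 rad and z of spacer20 in the frame of bed between 0.0795 and 0.0845 m and linear speed of spacer20 below 0.03 m/s) or (horizontal distance between spacer34 and bed below 0.014 m and angle between the z axis of spacer34 and the z axis of bed, either way round below 0.12 rad and angle between the x axis of spacer34 and the x axis of bed, either way round below 0.2 rad and z of spacer34 in the frame of bed between 0.0725 and 0.0775 m and linear speed of spacer34 below 0.03 m/s))); the robot touches nothing.
It fails at once if a bystander was pushed more than 30 mm or knocked over (distance of any of brown_bottle, wash_bottle, tube_rack from where it was at the start of the episode above 0.03 m or angle between any of brown_bottle, wash_bottle, tube_rack's own z axis and vertical above 0.5 rad).
It fails at once if the bar snapped back (faster than 4 rad/s, off the catch) (velocity of joint swing below -4 rad/s and value of joint swing below 1.2 rad).
Of cassette_a, cassette_b, cassette_c only 1 to 3 are there at a start; the rules pass over those that are not, and their reading is None.
At some moment in a run one of spacer10, spacer14, spacer20, spacer34 may be knocked a few centimetres aside while the robot is not near it.
It also fails if it takes over 210 s, if anything falls off the work surface, if the arm or the gripper's body presses on something with over 40 N, if the wrist force passes 120 N, or if a joint passes its speed limit or range.

ROBOT

A 6-joint arm with a two-finger parallel gripper is mounted at the origin on the work surface. World frame = base frame: x ahead of the robot, y to its left, z up, the work surface at z = 0. Lengths are in mm, angles in rad, forces in N, time in s.
With the tool pointing down it reaches from about 275 to 825 mm from the base axis. Payload 5.2 kg.
Tool frame: the origin (TCP) lies at the very end of the fingers, on their centre line; the grasp point (between the pads) lies 19 mm behind it; z points along the fingers, y is the direction in which the jaws open and shut (so a half turn about z gives the same grasp; the last joint's range is limited). The gripper opens to 93 mm and grips with 3 to 60 N. Pads are 15 mm wide; open, the fingers measure 128 mm over their backs; the gripper's body (75 mm by 188 mm) begins 65 mm behind the grasp point.
Start: joints at [-1.37, 0.259, 1.535, -0, 1.348, -0.203], TCP at [216.124, -505.762, 218.653] pointing down, gripper open.
Joint ranges: [-3.14, 3.14], [-0.91, 2.08], [0.19, 2.58], [-1.22, 4.36], [0.22, 2.71], [-3.12, 3.12]. Speed limits (rad/s): [2.57, 2.57, 3.14, 3.14, 3.14, 3.14].

INTERFACE

Orientations are given as [roll, pitch, yaw] about the fixed x, y, z axes, in that order (R = Rz(yaw) Ry(pitch) Rx(roll)).
In Python, from bench import robot gives the robot as it stands. The module is installed in compiled form; this text tells all that it offers. Calls block until the motion is done:
- robot.move_ptp(position, orientation): joint-space move of the TCP to a pose.
- robot.move_linear(position, ori=None, speed=150, f_stop=None): straight line of the TCP; ori=None keeps the orientation; speed is the mean speed in mm/s. With f_stop (N) it stops when the force on the tool has changed by that much, and returns True; else False.
- robot.move_j(angles): joint-space move.
- robot.move_gripper(opening): opening from 0.0 (shut) to 1.0 (fully open); the grip force is fixed at half the most; returns when the fingers have stopped.
- robot.sleep(seconds).
- robot.inverse_kinematics(position, orientation): joint angles nearest the present ones, or None.
- robot.get_image(name): name is "side" or "top" or "wrist"; returns a dict with "img" (400x640x3 uint8, blue, green, red), "fovy" (degrees; the focal length in pixels is half the picture's height over the tangent of half this angle, whatever the lens; pixels are square), "cx", "cy" (the principal point, pixels), "k1" (the pictures are not rectified: a ray, as slopes to the right and down, at radius r is drawn at 1 + k1 r^2 times it, then the intrinsics apply), "eye" and "orientation" of the camera in the world. Camera axes: x right, y down, z forward; pixel columns grow to the right and rows downward; lengths in mm; the calibration is good to about 2 mm. A picture is of the moment at which its call begins. There is no depth.
A pose or a line that the arm cannot do raises robot.MotionError and nothing moves.
- robot.hand_in(): hands the job in, once; it reports no verdict.
Readings, each from a call of its own:
- robot.current_t(): time.
- robot.current_qpos(): joint angles.
- robot.current_joint_vel(): joint speeds.
- robot.current_joint_efforts(): joint torques, N m.
- robot.current_tcp_pos(): TCP position.
- robot.current_eef_rot(): TCP orientation.
- robot.current_contact_force(): force on the tool from outside, world axes, zero at the start.
- robot.current_ft_torque(): the same for the moment, N m.
- robot.current_gripper_width(): opening from 0.0 (shut) to 1.0 (fully open).
Only numpy, scipy, OpenCV 4.12 (cv2) and the standard library are available. Lean on these libraries where they do the work, as an engineer would, in place of code of your own. Each camera call takes 0.05 s, during which the arm holds its last target. There are 200 camera calls.

## Working session

There is one attempt and no reset: what is moved stays moved. The work goes in short steps, each a Python script; the robot and the scene stay as the last script left them, time stands still between calls to the robot, and variables do not carry over. Pictures are saved under pics/ and viewed, about 12 in all and at most 16, crops included, and the job is handed in when it is done.

```bash
mkdir -p pics; cat > h.py <<'E'
import numpy as np, cv2
from scipy.spatial.transform import Rotation as Ro
from bench import robot
def snap(cam,fn=None):
    d=robot.get_image(cam)
    if fn: cv2.imwrite('pics/'+fn+'.png',d['img']); np.save('pics/'+fn+'.npy',{k:d[k] for k in d if k!='img'},allow_pickle=True)
    return d
def load(fn): return np.load('pics/'+fn+'.npy',allow_pickle=True).item()
def cam(d):
    f=200/np.tan(np.radians(d['fovy'])/2)
    R=Ro.from_euler('xyz',d['orientation']).as_matrix()
    return f,R,np.array(d['eye'],float)
def pix2w(d,u,v,z):
    f,R,e=cam(d); x=np.array([(u-d['cx'])/f,(v-d['cy'])/f]); y=x.copy()
    for _ in range(20): y=x/(1+d['k1']*(y@y))
    r=R@np.array([y[0],y[1],1]); return e+r*(z-e[2])/r[2]
def w2pix(d,p):
    f,R,e=cam(d); c=R.T@(np.array(p,float)-e); y=c[:2]/c[2]; y=y*(1+d['k1']*(y@y))
    return np.array([d['cx']+f*y[0],d['cy']+f*y[1]])
E
python3 - <<'E'
from h import *
for c in('top','side'):
    d=snap(c,c+'0'); print(c,{k:d[k] for k in d if k!='img'})
E
```

```text
top {'fovy': 49.007970591277775, 'cx': 317.91417663952353, 'cy': 197.90285656981405, 'k1': -0.0064551157497403705, 'eye': array([ 448.39281567, -167.82479498, 1527.82948879]), 'orientation': array([-3.06825055,  0.02327076, -1.54389613])}
side {'fovy': 42.226713563213146, 'cx': 319.3966503148414, 'cy': 199.8348664792132, 'k1': -0.06656967839206154, 'eye': array([ -270.68510125, -1121.58392461,  1243.8708987 ]), 'orientation': array([-2.27982526,  0.01172537, -0.70743324])}
```

View pics/top0.png

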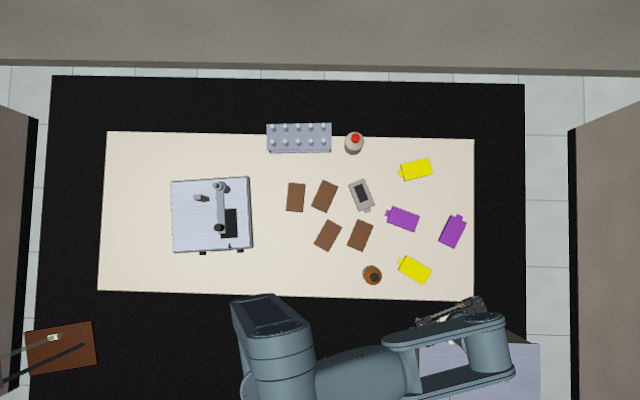

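View pics/side0.png

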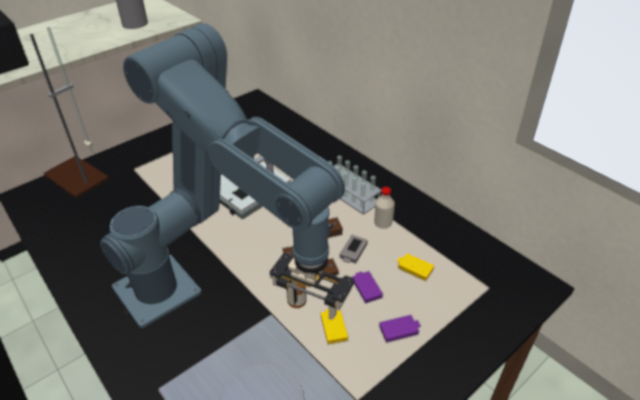

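```bash
python3 - <<'E'
from h import *
d=load('top0')
for n,u,v,z in [('mark',229,245,45),('post',221,186,150),('handle',219,228,200),('s1',296,197,15),('s2',324,196,15),('s3',328,235,15),('s4',360,235,15),('cas',361,195,24),('rack',299,137,60),('wash',354,142,75),('brown',372,275,65),('catch',201,198,154)]:
    print(n,pix2w(d,u,v,z).round())
w=snap('wrist'); print(w['eye'],w['orientation'],w['fovy'],w['cx'],w['cy'],w['k1'],robot.current_eef_rot())
im=cv2.imread('pics/top0.png')[110:300,160:380]
cv2.imwrite('pics/topz.png',cv2.resize(im,None,fx=3.5,fy=3.1,interpolation=2))
# try poses above
for p in ([560,-150,420],[560,30,420],[560,150,400]): 
  for yaw in (0,1.57,-1.57,3.1): print(p,yaw,robot.inverse_kinematics(p,[3.1416,0,yaw]))
E
```

```text
mark [389. 166.  45.]
post [579. 175. 150.]
handle [446. 164. 200.]
s1 [560. -54.  15.]
s2 [ 566. -151.   15.]
s3 [ 432. -168.   15.]
s4 [ 435. -277.   15.]
cas [ 572. -277.   24.]
rack [761. -61.  60.]
wash [ 745. -247.   75.]
brown [ 305. -316.   65.]
catch [539. 236. 154.]
[ 285.27304489 -474.60029497  383.04704948] [ 2.86613935e+00  1.96288542e-03 -1.16666942e+00] 59.11462755298105 316.5489265123853 195.9021465628455 -0.07415175205684275 [-3.14020642e+00 -2.75154645e-04  4.03784980e-01]
[560, -150, 420] 0 [-4.54020528e-01  2.68616754e-01  1.04544023e+00  6.82589017e-06
  1.82753889e+00  1.11677753e+00]
[560, -150, 420] 1.57 [-4.54014198e-01  2.68620649e-01  1.04543505e+00 -3.32571849e-06
  1.82754356e+00 -4.53218716e-01]
[560, -150, 420] -1.57 [-4.54018352e-01  2.68610012e-01  1.04544921e+00  3.33660350e-06
  1.82752683e+00  2.68677882e+00]
[560, -150, 420] 3.1 [-4.54011933e-01  2.68614127e-01  1.04544373e+00 -6.95851338e-06
  1.82753185e+00 -1.98321737e+00]
[560, 30, 420] 0 [-1.45366934e-01  2.30248464e-01  1.09564723e+00  7.49249359e-06
  1.81569803e+00  1.42543121e+00]
[560, 30, 420] 1.57 [-1.45361377e-01  2.30254163e-01  1.09563990e+00 -1.09089179e-06
  1.81570586e+00 -1.44565315e-01]
[560, 30, 420] -1.57 [-1.45362798e-01  2.30243344e-01  1.09565381e+00  1.10283055e-06
  1.81568823e+00  2.99543380e+00]
[560, 30, 420] 3.1 [-1.45357208e-01  2.30249268e-01  1.09564619e+00 -7.53162808e-06
  1.81569643e+00 -1.67456271e+00]
[560, 150, 400] 0 [6.94060083e-02 2.64926847e-01 1.09704466e+00 7.49147260e-06
 1.77962064e+00 1.64020389e+00]
[560, 150, 400] 1.57 [6.94104007e-02 2.64933489e-01 1.09703585e+00 5.26789241e-07
 1.77963064e+00 7.02068367e-02]
[560, 150, 400] -1.57 [ 6.94110576e-02  2.64923010e-01  1.09704974e+00 -5.14860850e-07
  1.77961257e+00 -3.07297803e+00]
[560, 150, 400] 3.1 [ 6.94154398e-02  2.64929871e-01  1.09704065e+00 -7.46333462e-06
  1.77962295e+00 -1.45978978e+00]
```

View pics/topz.png

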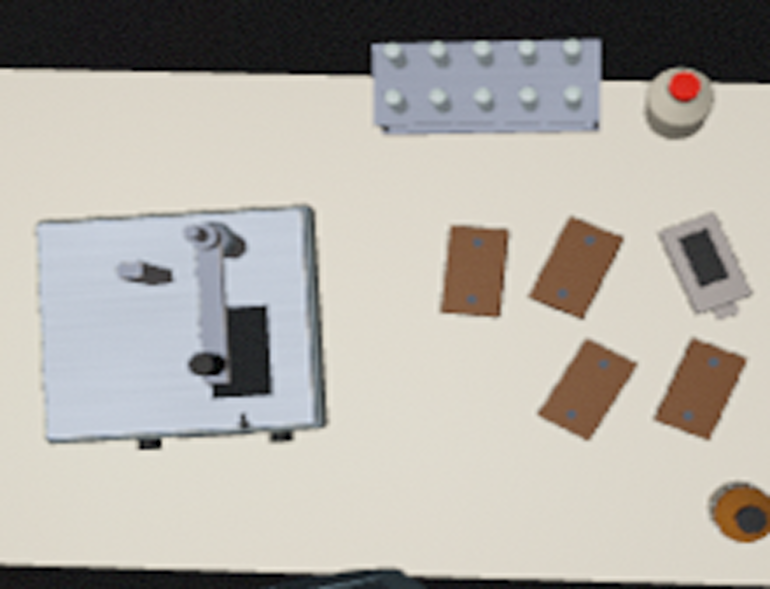

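```bash
python3 - <<'E'
from h import *
robot.move_ptp([530,-165,300],[3.1416,0,0]); 
d=snap('wrist','w1'); print(d['eye'],d['orientation'])
robot.move_ptp([555,150,330],[3.1416,0,0]); 
d=snap('wrist','w2'); print(d['eye'],d['orientation'],robot.current_t())
d=snap('side','side1')
E
```

```text
[ 605.025265   -164.42631902  464.79223362] [ 2.86521883e+00 -2.61648858e-04 -1.57119981e+00]
[630.52419823 150.18534109 494.84166184] [ 2.86547929e+00 -8.20082983e-04 -1.57162568e+00] 3.175
```

View pics/w1.png

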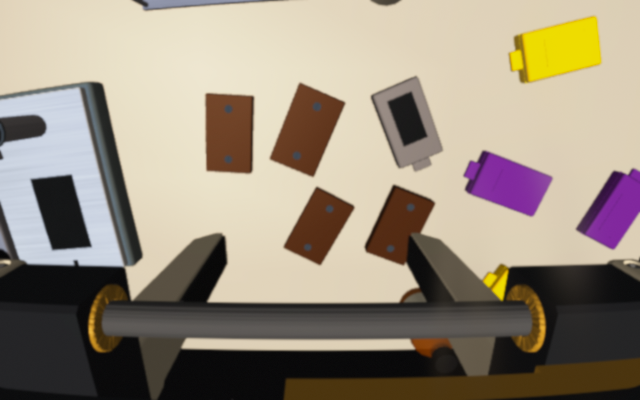

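View pics/w2.png

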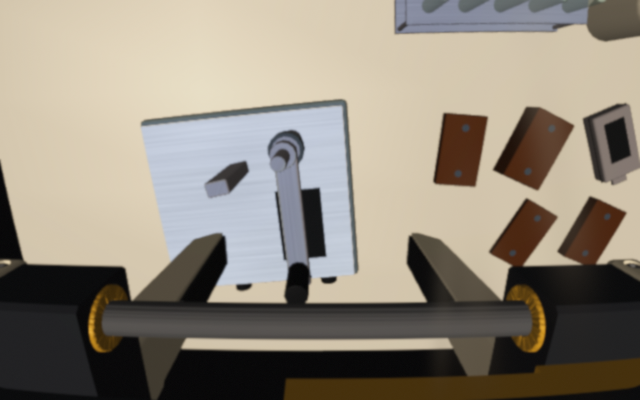

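```bash
cat > fit.py <<'E'
from h import *
from scipy.optimize import minimize
def mask(img):
    hsv=cv2.cvtColor(img,cv2.COLOR_BGR2HSV); 
    m=((hsv[...,0]<14)|(hsv[...,0]>174))&(hsv[...,1]>105)&(hsv[...,2]<175)&(hsv[...,2]>25)
    return m.astype(np.uint8)
def corners(x,y,yaw,t):
    c,s=np.cos(yaw),np.sin(yaw)
    return [[x+c*a-s*b,y+s*a+c*b,z] for a in(-50,50) for b in(-30,30) for z in(0,t)]
def blob(m,uv):
    n,l=cv2.connectedComponents(m); u,v=np.round(uv).astype(int)
    return (l==l[v,u]).astype(np.float32) if l[v,u] else None
def cost(p,t,views):
    c=0
    for d,b in views:
        h=cv2.convexHull(np.float32([w2pix(d,q) for q in corners(*p,t)]))
        r=np.zeros(b.shape,np.uint8); cv2.fillPoly(r,[np.round(h*64).astype(np.int32)],255,cv2.LINE_AA,6)
        c+=np.abs(r/255.-b).sum()/b.sum()
    return c
E
python3 - <<'E'
from fit import *
V=[]
for n in('w1','w2'):
    d=load(n); im=cv2.imread(f'pics/{n}.png'); V.append((d,mask(im)))
for nm,x,y,yaw in[('s1',560,-54,0),('s2',566,-151,-.45),('s3',432,-168,-.5),('s4',435,-277,-.4)]:
    views=[]
    for i,(d,m) in enumerate(V):
        b=blob(m,w2pix(d,[x,y,12]))
        if b is None: print(nm,i,'none'); continue
        if not 1000<b.sum()<9000: print(nm,i,'area',b.sum()); continue
        views.append((d,b))
    out=[]
    for t in(10,14,20,34):
        r=minimize(cost,[x,y,yaw],args=(t,views),method='Nelder-Mead',options=dict(initial_simplex=[[x,y,yaw],[x+12,y,yaw],[x,y+12,yaw],[x,y,yaw+.15]],maxiter=120))
        out.append((t,round(r.fun/len(views),3),r.x.round(2).tolist()))
    print(nm,len(views),*out,sep='\n ')
a=cv2.imread('pics/w1.png')[90:260,0:130]; b=cv2.imread('pics/w2.png')[95:295,200:340]
A=np.zeros((600,800,3),np.uint8)
a=cv2.resize(a,None,fx=3,fy=3,interpolation=2);b=cv2.resize(b,None,fx=2.9,fy=3,interpolation=2)
A[:510,:390]=a;A[:600,392:392+b.shape[1]]=b; cv2.imwrite('pics/z1.png',A[:, :800])
E
```

```text
s1
 2
 (10, np.float64(0.169), [558.28, -50.98, -0.06])
 (14, np.float64(0.204), [559.12, -50.62, -0.09])
 (20, np.float64(0.263), [558.72, -51.83, -0.12])
 (34, np.float64(0.407), [559.91, -53.97, -0.11])
s2
 2
 (10, np.float64(0.214), [562.61, -153.41, -0.37])
 (14, np.float64(0.192), [564.03, -153.3, -0.4])
 (20, np.float64(0.16), [562.83, -153.72, -0.37])
 (34, np.float64(0.213), [563.89, -150.66, -0.4])
s3
 2
 (10, np.float64(0.229), [429.41, -166.75, -0.5])
 (14, np.float64(0.282), [428.98, -165.12, -0.56])
 (20, np.float64(0.356), [430.14, -166.38, -0.48])
 (34, np.float64(0.546), [431.37, -162.11, -0.42])
s4
 2
 (10, np.float64(0.195), [430.65, -281.17, -0.35])
 (14, np.float64(0.219), [432.72, -280.21, -0.38])
 (20, np.float64(0.31), [432.53, -278.74, -0.41])
 (34, np.float64(0.533), [434.68, -277.95, -0.36])
```

View pics/z1.png

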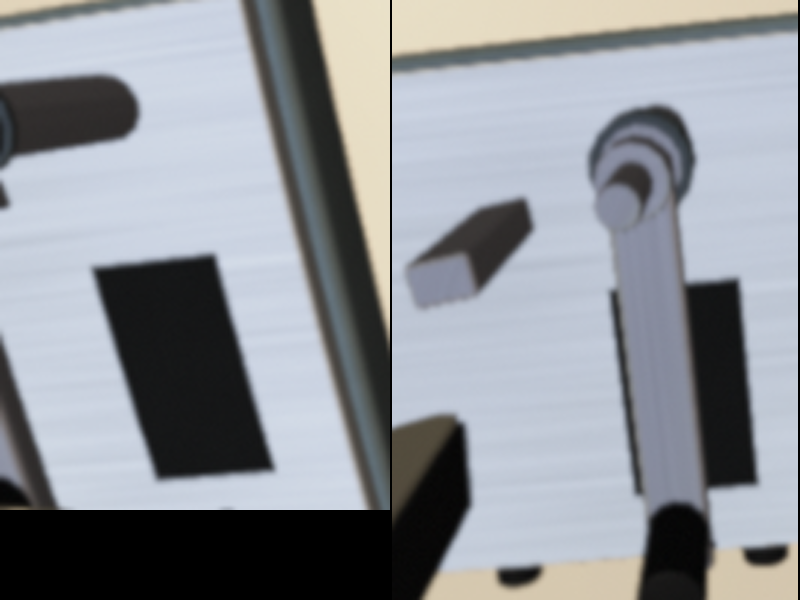

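```bash
cat >> fit.py <<'E'
def mask(img):
    g=cv2.GaussianBlur(img,(0,0),.7)[...,1]   # green channel
    m=(g<120).astype(np.uint8)
    return m
E
python3 - <<'E'
from fit import *
w1,w2=load('w1'),load('w2')
P=[]
for d,L in((w1,[(31,179),(71.7,175),(91.3,246.3),(52.3,249.7)]),(w2,[(275.5,191.7),(319.3,188),(325.9,256.3),(284.5,259.7)])):
    q=np.array([pix2w(d,*p,45)[:2] for p in L]); print(q.round(1).tolist(),q.mean(0).round(1))
    ax=(q[0]+q[1]-q[2]-q[3])/2; print('len',np.linalg.norm(ax),'yaw',np.arctan2(ax[1],ax[0]),'wid',np.linalg.norm(q[0]-q[1]))
print('catch',pix2w(w2,217.6,188.3,154),'shaft',pix2w(w2,278.6,163,211))
V=[]
for n in('w1','w2'):
    d=load(n); im=cv2.imread(f'pics/{n}.png'); V.append((d,mask(im)))
for nm,x,y,yaw in[('s1',560,-54,-.06),('s2',566,-151,-.4),('s3',432,-168,-.5),('s4',435,-277,-.4)]:
    views=[]
    for i,(d,m) in enumerate(V):
        b=blob(m,w2pix(d,[x,y,12])); 
        if b is None or not 1000<b.sum()<9000: print(nm,i,'bad'); continue
        views.append((d,b))
    for t in(10,14,20,34):
        r=minimize(cost,[x,y,yaw],args=(t,views),method='Nelder-Mead',options=dict(initial_simplex=[[x,y,yaw],[x+12,y,yaw],[x,y+12,yaw],[x,y,yaw+.15]],maxiter=120))
        print(nm,len(views),t,round(r.fun/len(views),3),r.x.round(2).tolist())
E
```

```text
[[508.8, 203.8], [513.6, 145.3], [416.1, 136.6], [410.0, 195.2]] [462.1 170.2]
len 98.52062261615998 yaw 0.08772393783035505 wid 58.75864250786419
[[508.9, 204.2], [513.9, 146.3], [415.4, 136.9], [410.2, 194.9]] [462.1 170.6]
len 99.06020229446294 yaw 0.09419237191692717 wid 58.12876571626242
catch [541.98536451 249.33274661 154.        ] shaft [578.03837761 180.96597104 211.        ]
s1 2 10 0.072 [558.02, -51.71, -0.07]
s1 2 14 0.101 [558.1, -51.74, -0.05]
s1 2 20 0.155 [559.08, -51.06, -0.09]
s1 2 34 0.289 [559.4, -51.94, -0.09]
s2 2 10 0.128 [564.0, -152.61, -0.39]
s2 2 14 0.11 [563.34, -152.48, -0.41]
s2 2 20 0.076 [563.83, -153.05, -0.39]
s2 2 34 0.092 [563.93, -152.23, -0.4]
s3 1 bad
s3 1 10 0.114 [430.4, -166.19, -0.5]
s3 1 14 0.149 [429.34, -166.19, -0.47]
s3 1 20 0.198 [432.26, -167.77, -0.49]
s3 1 34 0.33 [434.69, -163.65, -0.43]
s4 0 bad
s4 1 bad
s4 0 10 nan [435.0, -277.0, -0.4]
s4 0 14 nan [435.0, -277.0, -0.4]
s4 0 20 nan [435.0, -277.0, -0.4]
s4 0 34 nan [435.0, -277.0, -0.4]<stdin>:19: RuntimeWarning: invalid value encountered in scalar divide
```

```bash
cat >> h.py <<'E'
PIV=np.array([577.,181.]); PSI=.091; BED=np.array([462.1,170.4])
def hp(th,z):
    a=PSI+np.pi-th; return [*(PIV+130*np.array([np.cos(a),np.sin(a)])),z]
def ho(th):
    y=PSI+np.pi-th; return [np.pi,0,(y+np.pi)%(2*np.pi)-np.pi]
def arc(a,b,z,n,speed=90):
    for t in np.linspace(a,b,n+1)[1:]: robot.move_linear(hp(t,z),ho(t),speed=speed)
def F(): return np.array(robot.current_contact_force()).round(1)
E
python3 - <<'E'
from h import *
robot.move_gripper(1.0)
robot.move_ptp(hp(0,290),ho(0)); print(robot.current_qpos())
print(robot.move_linear(hp(0,164),speed=120,f_stop=8),F())
robot.move_gripper(0.0); print('w',robot.current_gripper_width(),F())
robot.move_linear(hp(0,192),speed=60); print(F(),robot.current_tcp_pos())
arc(0,.26,192,2); print(F()); 
arc(.26,1.63,192,10); print(F(),robot.current_tcp_pos(),robot.current_t())
snap('top','top1')
robot.move_linear(hp(1.63,164),speed=50,f_stop=15); print(F(),robot.current_tcp_pos())
arc(1.63,1.47,164,2,30); print(F(),robot.current_gripper_width(),robot.current_t())
E
python3 -c "
import cv2;im=cv2.imread('pics/top1.png')[150:300,150:390];cv2.imwrite('pics/z2.png',cv2.resize(im,None,fx=3,fy=3))"
```

```text
[ 1.27712940e-01  8.71273543e-02  1.57116909e+00 -5.64743807e-05
  1.48316362e+00 -1.53372195e+00]
False [ 0.4 -0.2 -0.4]
w 0.24994436045393864 [ 0.7 -2.1 -0.8]
[ 0.3 -1.8 -3.1] [447.52822351 169.14543919 192.12896095]
[ 1.1 -2.4 -2.7]
[-4.2 -1.1 -2.4] [571.80621129 311.037923   191.71786796] 13.2
[-4.1  0.6  0.7] [572.88078447 311.13793249 164.04515215]
[-4.3  1.4  0.3] 0.2519887367085051 14.9583
```

View pics/z2.png

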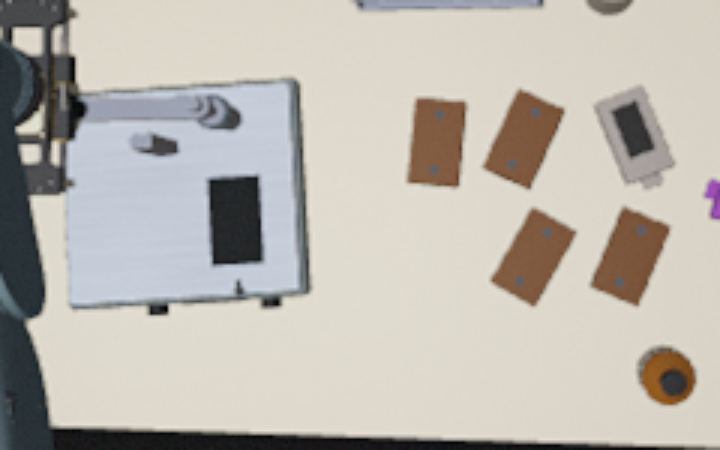

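```bash
python3 - <<'E'
from h import *
robot.move_gripper(1.0); print(F())
p=robot.current_tcp_pos(); robot.move_linear([*p[:2],290],speed=200)
snap('top','top2')
for n,x,y in(('s1',558,-51.5),('s3',430,-166),('s4',432,-280)):
    robot.move_ptp([x,y,90],[np.pi,0,0])
    if n=='s1': robot.move_gripper(0)
    robot.move_linear([x,y,50],speed=150)
    s=robot.move_linear([x,y,4],speed=30,f_stop=4); print(n,s,robot.current_tcp_pos(),F(),robot.current_t())
    robot.move_linear([x,y,90],speed=200)
robot.move_ptp([530,-165,300],[np.pi,0,0]); robot.move_gripper(1.0)
snap('wrist','w3'); print(robot.current_t())
E
```

```text
[-0.   0.5  0.5]
s1 True [557.80738268 -51.45450918  14.3001557 ] [-1.2  0.4  5. ] 21.4667
s3 True [ 429.8667098  -165.93935386   10.26767801] [-0.6  0.1  4.8] 24.3333
s4 True [ 431.89978529 -279.92021236   20.30576501] [-0.4  0.8  6.2] 26.8167
29.85
```

View pics/top2.png

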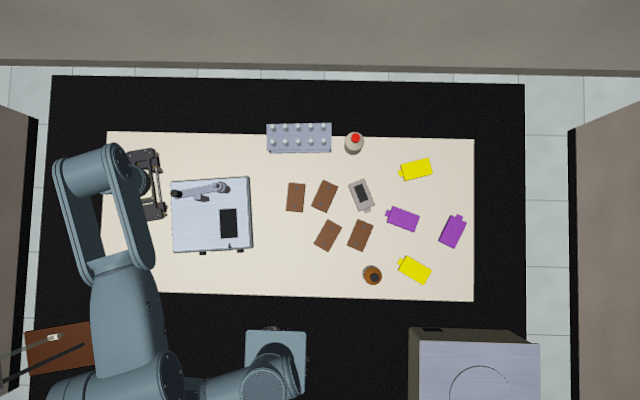

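View pics/w3.png

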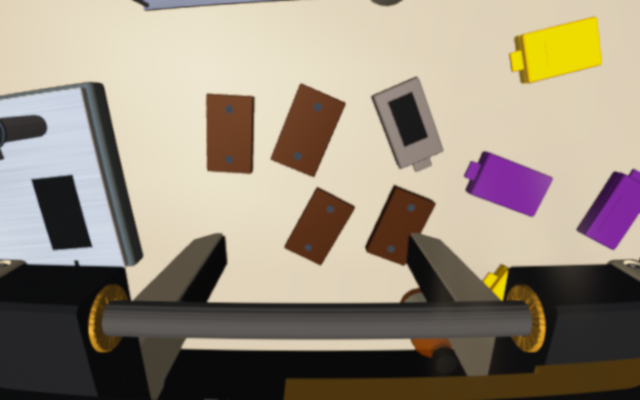

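```bash
cat >> h.py <<'E'
def brown(im):
    hsv=cv2.cvtColor(im,cv2.COLOR_BGR2HSV)
    m=((hsv[...,0]<14)&(hsv[...,1]>105)&(hsv[...,2]<190)&(hsv[...,2]>60)).astype(np.uint8)
    m[:150]=0;m[300:]=0;m[:,:165]=0
    n,l,s,c=cv2.connectedComponentsWithStats(m); return [(s[i,4],*c[i].round(1)) for i in range(1,n) if s[i,4]>150]
def pick(x,y,yaw,op=.87,z=3):
    o=[np.pi,0,(yaw+2*np.pi)%(2*np.pi)-np.pi]
    robot.move_gripper(op); robot.move_ptp([x,y,120],o); robot.move_linear([x,y,z],speed=120,f_stop=10)
    robot.move_gripper(0); w=robot.current_gripper_width()*93
    robot.move_linear([x,y,230],speed=200); print('grip mm',w,F(),robot.current_gripper_width()*93)
def place(base,dx=0,z=3):
    o=[np.pi,0,PSI-np.pi]; x,y=BED+dx*np.array([np.cos(PSI),np.sin(PSI)])
    robot.move_ptp([x,y,base+140],o); robot.move_linear([x,y,base+25],speed=150)
    s=robot.move_linear([x,y,base+z-1],speed=30,f_stop=5); print('place',s,robot.current_tcp_pos(),F())
    robot.move_gripper(.87); robot.move_linear([x,y,base+140],speed=200)
E
python3 - <<'E'
from h import *
w=load('w3')
q=[pix2w(w,*p,24)[:2] for p in((373,96),(415,77),(441,150),(399,168))]; q=np.array(q)
ax=q[0]+q[1]-q[2]-q[3]; print('cas',q.mean(0),np.arctan2(ax[1],ax[0]),np.linalg.norm(ax)/2,np.linalg.norm(q[0]-q[1]))
print(brown(cv2.imread('pics/top2.png')))
pick(563.9,-152.3,-.40)
place(45)
d=snap('top','top3'); print(brown(d['img']),robot.current_t())
E
```

```text
cas [ 573.42443557 -276.16094685] 0.40635644580518626 96.35163427658539 54.90654884739933
[(np.int32(431), np.float64(324.3), np.float64(196.0)), (np.int32(413), np.float64(295.4), np.float64(197.0)), (np.int32(415), np.float64(327.5), np.float64(235.2)), (np.int32(431), np.float64(359.8), np.float64(235.1))]
grip mm 60.08973236910537 [-0.8  0.4 -3. ] 59.81715334973902
place True [461.66566846 170.39096942  48.40146742] [ 0.6 -0.3  4.3]
[(np.int32(419), np.float64(295.4), np.float64(197.0)), (np.int32(417), np.float64(338.6), np.float64(231.1)), (np.int32(432), np.float64(359.8), np.float64(235.1))] 39.85
```

```bash
python3 - <<'E'
from h import *
pick(573.4,-276.2,.40)
place(79)
d=snap('top','top4'); print(brown(d['img']),robot.current_t())
robot.move_ptp([520,-100,300],[np.pi,0,0])
snap('wrist','w4'); print(robot.current_t())
E
```

```text
grip mm 59.73731175172995 [ 0.2 -0.1 -2. ] 59.63681253482635
place True [461.73646787 170.40807792  82.63193028] [-0.2  0.1  3.1]
[(np.int32(415), np.float64(295.4), np.float64(197.0)), (np.int32(420), np.float64(338.6), np.float64(231.0)), (np.int32(433), np.float64(359.8), np.float64(235.1))] 49.3917
51.7417
```

View pics/w4.png

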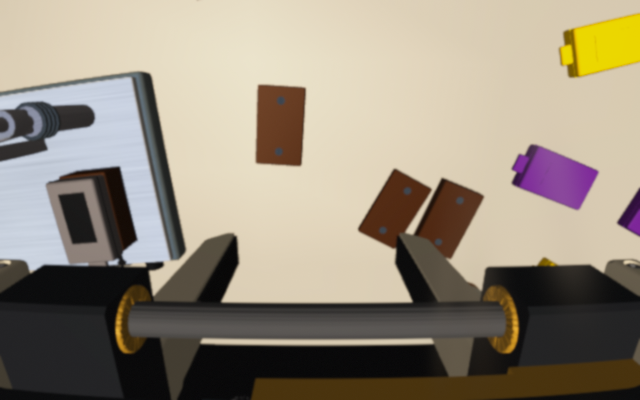

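```bash
python3 - <<'E'
from h import *
w=load('w4')
a,b,c=[pix2w(w,*p,10)[:2] for p in((359,230),(395,169),(431,184))]
ax=(b-a)/np.linalg.norm(b-a); yaw=np.arctan2(ax[1],ax[0]); C=(b+c)/2-50*ax
print('s3',C,yaw,np.linalg.norm(b-a),np.linalg.norm(c-b))
q,r=[pix2w(w,*p,20)[:2] for p in((443,179),(483,196))]; print('s4 +x end',q,r,(q+r)/2-50*np.array([np.cos(.39),-np.sin(.39)]))
o=[np.pi,0,(yaw+2*np.pi)%(2*np.pi)-np.pi]
robot.move_gripper(.2)
s=C+70*ax; e=C+(58-75)*ax
robot.move_ptp([*s,90],o); robot.move_linear([*s,3],speed=120,f_stop=10)
print(robot.move_linear([*e,3],speed=60,f_stop=15),robot.current_tcp_pos(),F())
robot.move_linear([*e,90],speed=200)
robot.move_ptp([520,-100,300],[np.pi,0,0]); snap('wrist','w5'); print(robot.current_t())
E
```

```text
s3 [ 448.82212201 -203.58920395] -0.4795683083891988 96.74471696511216 53.79530368815883
s4 +x end [ 492.31055845 -263.56083791] [ 469.29765788 -320.44678587] [ 434.55865517 -272.99439114]
False [ 433.65984509 -195.68970711    2.82867047] [ 0.7 -0.5  0.6]
60.875
```

View pics/w5.png

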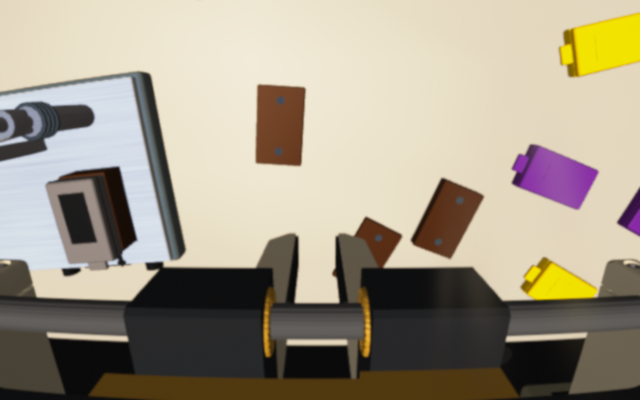

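```bash
python3 - <<'E'
from h import *
w=load('w5')
q=np.array([pix2w(w,*p,20)[:2] for p in((443,179),(483,196),(452,257),(412,241))]); ax=q[0]+q[1]-q[2]-q[3]
C=q.mean(0); yaw=np.arctan2(ax[1],ax[0]); print(C,yaw)
q=np.array([pix2w(w,*p,14)[:2] for p in((258,84),(305,88),(301,165),(256,163))]); ax=q[0]+q[1]-q[2]-q[3]
print('s1',q.mean(0),np.arctan2(ax[1],ax[0]))
pick(*C,yaw)
place(103)
d=snap('top','top5'); print(brown(d['img']),robot.current_t())
E
```

```text
[ 436.57082398 -275.49216541] -0.3632457004907598
s1 [559.02073095 -52.44276417] -0.06369674941478316
grip mm 59.88052614919183 [ 0.5  0.2 -2.6] 59.87022784730394
place True [461.72003401 170.40914943 106.53249132] [-0.3 -0.1  3.4]
[(np.int32(420), np.float64(295.4), np.float64(197.1)), (np.int32(421), np.float64(328.0), np.float64(250.6))] 72.2167
```

```bash
python3 - <<'E'
from h import *
pick(558.6,-52,-.065)
place(123)
robot.move_ptp([440,20,330],[np.pi,0,1.57+1.57/3]); d=snap('wrist','w6'); d=snap('top','top6'); print(robot.current_t())
a=cv2.imread('pics/w6.png'); b=cv2.resize(cv2.imread('pics/top6.png')[150:280,150:270],None,fx=3,fy=3,interpolation=2)
A=np.zeros((400,800,3),np.uint8);A[:,:440]=a[:,100:540];A[:390,440:800]=b;cv2.imwrite('pics/z6.png',A)
E
```

```text
grip mm 60.01814242590395 [ 0.1  0.5 -1.8] 59.71070058356119
place True [461.71580052 170.44717938 126.3802233 ] [-0.5 -0.8  4.5]
81.25
```

View pics/z6.png

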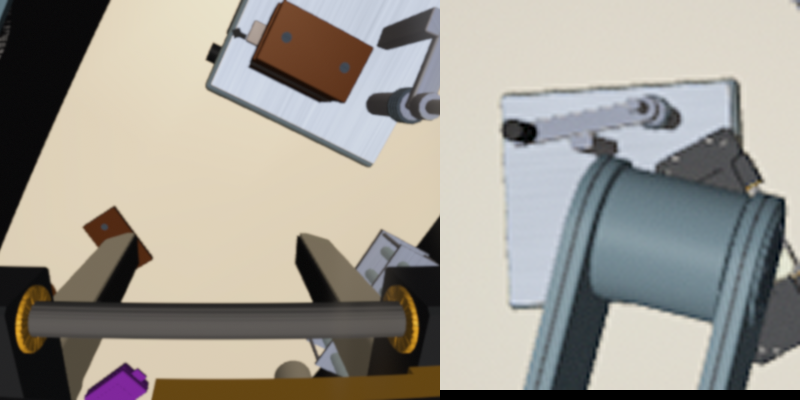

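```bash
python3 - <<'E'
from h import *
w=load('w6'); q=np.array([pix2w(w,*p,137)[:2] for p in((386,1),(473,48),(445,102),(356,55))]); print('top plate',q.mean(0),BED)
robot.move_gripper(.8)
robot.move_ptp(hp(1.45,310),ho(1.45))
print(robot.move_linear(hp(1.45,164),speed=120,f_stop=8),robot.current_tcp_pos(),F())
robot.move_gripper(0); print(robot.current_gripper_width(),F())
arc(1.45,1.58,164,2,50); print(F())
robot.move_linear(hp(1.58,193),speed=50); print(F(),robot.current_gripper_width())
arc(1.58,0,193,13,70); print(F(),robot.current_tcp_pos(),robot.current_gripper_width())
print(robot.move_linear(hp(0,164),speed=40,f_stop=15),robot.current_tcp_pos(),F())
robot.move_gripper(.8); print(F())
robot.move_linear(hp(0,300),speed=150)
robot.move_ptp([480,-60,330],[np.pi,0,1.57]); snap('wrist','w7'); snap('top','top7'); print(robot.current_t())
a=cv2.imread('pics/w7.png'); b=cv2.resize(cv2.imread('pics/top7.png')[150:280,150:270],None,fx=3,fy=3,interpolation=2)
A=np.zeros((400,800,3),np.uint8);A[:,:440]=a[:,100:540];A[:390,440:800]=b;cv2.imwrite('pics/z7.png',A)
E
```

```text
top plate [461.98570508 171.86158839] [462.1 170.4]
False [550.2418373  308.26648394 164.94720715] [-0.1  0.  -0.1]
0.25232283246914633 [ 0.2 -0.2 -0.4]
[-4.1 -1.1  2.7]
[-4.8 -0.1 -3. ] 0.25043048854374095
[-2.6 -3.  -3.2] [447.7916351  169.38095326 193.07251448] 0.2533381512614817
False [447.75918364 169.20368689 164.01893498] [-1.9 -2.1 -2.6]
[-0.7  0.5 -0.7]
95.3583
```

View pics/z7.png

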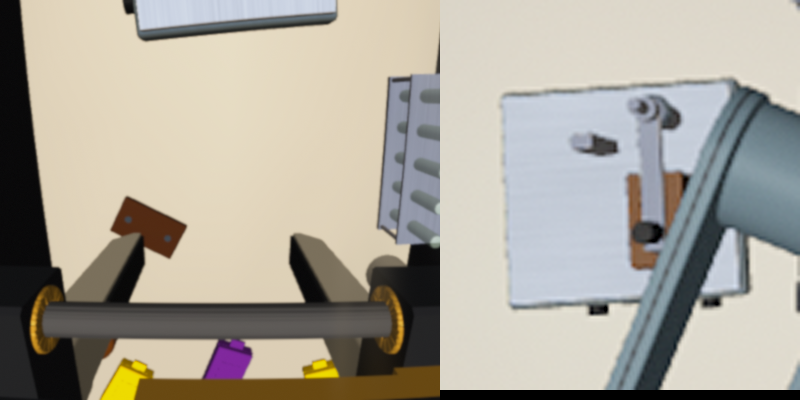

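```bash
python3 - <<'E'
from h import *
x,y=PIV-72*np.array([np.cos(PSI),np.sin(PSI)])
robot.move_ptp([x,y,300],ho(0)); robot.move_gripper(0)
robot.move_linear([x,y,175],speed=120,f_stop=8)
print(robot.move_linear([x,y,146],speed=25,f_stop=3),robot.current_tcp_pos(),F())
robot.move_linear([x,y,300],speed=120)
robot.move_ptp([440,-40,300],[np.pi,0,2.6]); snap('wrist','w8'); print(robot.current_t())
E
```

```text
True [505.09151704 174.46129745 150.17814826] [-0.3 -0.5  5.7]
102.1333
```

View pics/w8.png

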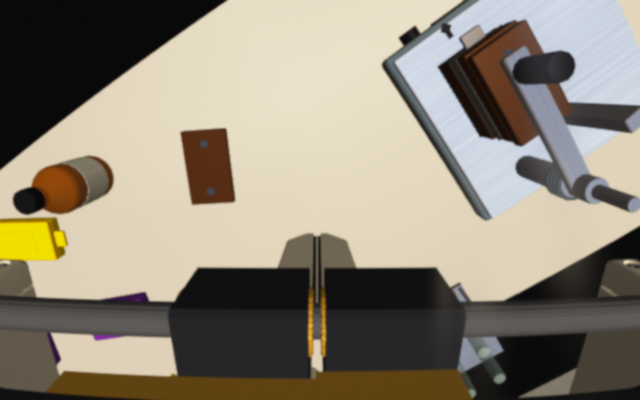

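Bar top measures 150.2 mm (fully down is 150), the bar is closed over a square stack with the tab at the mark, and the robot is clear.

```bash
python3 -c "
from h import *
robot.hand_in(); print(robot.current_t())"
```

```text
the job is handed in; nothing more can be done
the job is handed in; nothing more can be done
```

I opened the bar and latched it behind the stud, then built the stack on the bed. From the bottom up it is spacer34, the only grey cassette (tab toward the mark), spacer20 and spacer14. I then lifted the bar off the catch, eased it back by hand and let it down over the stack. The job was handed in at about 102 s.

- **Thickness:** I identified spacers 14, 10 and 20 by touching their tops (14.3, 10.3 and 20.3 mm). I took the 34 mm plate by elimination.
- **Stack position:** with the bar still open, the top plate's centre was about 1.5 mm from the bed centre in the picture. The last placing contact puts its top at about 92.4 mm above the deck, against 92 wanted.
- **Bar:** after release its top touched at 150.2 mm, where fully down is 150, and the last pictures show it lined up over the stack. The force reading just before release suggested the bar was still hanging slightly on the gripper, so I made that touch check afterwards.
- **Knocked spacer:** spacer10, which the stack did not need, was knocked against spacer20 during the run. I pushed it aside.
- **Bystanders:** the arm did not go near the bottles, rack or look-alikes. I did not re-measure their positions.
- **First thickness fits:** the image-based fits disagreed with the touch measurements, for example giving 10 mm for the 14 mm plate. I used the touch values instead.

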